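# Tuck a rain diverter under the shingles of a model station

## Task

Fit the copper rain diverter to the roof of the wooden model station: pick it up, lay its flat flange on the bare roof board and slide it up the slope under the lapped shingles, square to them and centred on the roof, until it is fully home against the batten hidden underneath, without prying the shingles up. Finish while still holding it there: the glue needs it kept pressed flat on the roof board with firm but moderate pressure, so do not let go. Leave the model tram, the picture box and the glue bottle alone.

Things in the scene. Friction and masses are not known exactly. Their poses are not given: they have to be found in the camera images.
- diverter: Copper flashing, loose, rigid, about 90 g, lying flat on the bench: flange 130 mm long (y), 2.5 mm thick, with a raised hem bar along one long edge (10 mm thick in x, 22 high, 130 long: pinch it across from above). Origin: on the underside, under the hem's middle. +x runs from the hem over the flange to the thin nose edge at x = 85 mm; z up. Fitted, its x points up the slope like the roof board's
- nose_left (a point): left end of the diverter's nose edge (the edge that is tucked under), on the underside: (85, 65, 0) mm in the diverter's frame
- nose_right (a point): right end of the nose edge, underside: (85, -65, 0) mm in the diverter's frame
- hem_left (a point): left end of the diverter's outer hem edge, underside: (-5, 65, 0) mm in the diverter's frame
- hem_right (a point): right end of the outer hem edge, underside: (-5, -65, 0) mm in the diverter's frame
- roof_board: Bare plywood roof board, fixed, pitched 12 degrees, low edge (eaves) towards the robot. Origin: middle of the eaves edge on its top face, 97 mm above the bench; x up the slope, y along the eaves, z square out of it. 210 mm wide (y), 200 long (x). Bare from x = 0 to 95 mm, beyond that under brown shingles (y -100 to 100 mm). Diverter home: its origin at x = 50, y = 0, z = 0 mm here
- house: the whole model station (cream walls, brown plinth, 220 x 190 mm in plan, 165 mm high at most), fixed to the bench: origin at the middle of its plinth's underside, x from its front (door, eaves) to its back, z up. It carries the hidden batten: 5.5 mm high on the roof board, from x = 135 mm up the slope, 40 mm inside the slot; the diverter's nose stops against it
- shingle_butt (a point): middle of the lower edge (butt) of the lowest shingle course, on its underside: (95, 0, 9) mm in the roof board's frame. The slot beneath is 9 mm high here and narrows evenly to 5.5 mm at the batten. The shingle is 4 mm thick; further courses lie on it from x = 130 mm (tops at most 20 mm above the board)
- shingle_body (a joint): lift of the lowest shingle course (one stiff piece hinged at its upper end, 46 mm from its butt), rad: 0 lying down, grows as the butt is lifted (0.1 rad = 4.6 mm at the butt). A spring holds it down: about 1.5 N upward at the butt starts to lift it, 4 N lifts it 0.1 rad
- tram: bystander: loose cream-and-green model tram 35 x 110 x 51 mm (thin pole on the roof to 71 mm), long along its y, origin at the middle of its underside
- picture_box: bystander: loose small wooden box with a painted lid, 61 x 81 x 28 mm (long along y), origin at the middle of its underside
- glue_bottle: bystander: loose white bottle with orange cap, 38 mm across, 75 mm high, origin at the middle of its underside
Not all that is in view belongs to the job. There is more than one size of the diverter; the job needs the largest.

How it is judged:
By the outcome, as a careful person would: the job done as asked, in the order asked, and still so for the second after the job is handed in, while the arm keeps its last pose, push and grip.
It also fails if it takes over 51 s, if anything falls off the work surface, if the arm or the gripper's body presses on something with over 40 N, if the wrist force passes 120 N, or if a joint passes its speed limit or range.

## Robot

A 6-joint arm with a two-finger parallel gripper is mounted at the origin on the work surface. World frame = base frame: x ahead of the robot, y to its left, z up, the work surface at z = 0. Lengths are in m, angles in rad, forces in N, time in s.
With the tool pointing down it reaches from about 0.325 to 0.85 m from the base axis. Payload 15.5 kg.
Tool frame: the origin (TCP) lies between the finger pads; the fingertips stand 19 mm ahead of it and the grasp point (between the pads) is the TCP; z points along the fingers, y is the direction in which the jaws open and shut (so a half turn about z gives the same grasp; the last joint's range is limited). The gripper opens to 91 mm and grips with 3 to 60 N. Pads are 32 mm wide; open, the fingers measure 118 mm over their backs; the gripper's body (76 mm by 178 mm) begins 60 mm behind the grasp point.
Start: joints at [-1.272, 0.494, 1.345, -0, 1.302, -0.096], TCP at [0.24, -0.577, 0.233] pointing down, gripper open.
Joint ranges: [-2.91, 2.91], [-0.82, 2.16], [0.22, 2.67], [-1.22, 4.37], [0.12, 2.79], [-3.08, 3.08]. Speed limits (rad/s): [1.89, 1.89, 2.57, 3.01, 3.01, 3.01].

## Interface

Orientations are given as a unit quaternion [x, y, z, w].
In Python, from rig import monitor, optics, job gives the robot as it stands. The module is installed in compiled form; this text tells all that it offers.
- The arm moves only by the tool step_arm, never from a script. Its argument "steps" is a list of rows, each a list of 3 entries, a list of its own where there are three numbers: the gripper command: -1 is shut, 1 is fully open, values between are in proportion, then the shift along the tool's x, y, z each as a share of 300 mm, from -1 to 1, then the turn about the tool's z as a share of pi rad, from -1 to 1. In form: [[gripper, [tx, ty, tz], turn], ...]. A call has 1 to 5 rows; each row is the pose to reach, as a shift and turn from the pose commanded when the call began, along the tool's axes at that moment, turning the shorter way round; what a row does not reach only later rows make up. A row lasts 1/12 s, in which the tool goes at most 41.7 mm and 7.16 degrees, less where a joint would pass 70% of its speed; a pose out of reach is approached as far as the arm can. A call with a number of a shift or a turn outside -1 to 1 is refused whole. A call with a gripper value outside its range is refused whole. The fingers move at their own pace and stop on an object; "force" is the grip in N (left out, the last holds). Time passes only in rows, so rows that repeat a pose let the fingers close. It gives the time, the measured TCP pose, the force and the opening at its end, in the units of the state.
- monitor.read_state(): the state, without advancing time (a new reading comes with each control period).
- optics.capture(name): name is "side" or "top" or "wrist"; returns a dict with "pixels" (480x640x3 uint8, red, green, blue), "K" (3x3 intrinsics, pixels), "world_from_camera" (4x4, takes a point from camera to world coordinates). Camera axes: x right, y up, looking along -z (the intrinsics and any distortion apply to the point x, -y, -z); pixel columns grow to the right and rows downward; lengths in m; the calibration is good to about 2 mm. A picture is of the moment at which its call begins. There is no depth.
- job.job_done(): hands the job in, once; it reports no verdict.
The state is a dict: "clock": time; "joint_positions": joint angles; "dq": joint speeds; "tau": joint torques, N m; "position": TCP position; "ee_rot": TCP orientation; "force": force on the tool from outside, world axes, zero at the start; "moment": the same for the moment, N m; "width": finger opening in m.
Only numpy, scipy, OpenCV 4.12 (cv2) and the standard library are available. Lean on these libraries where they do the work, as an engineer would, in place of code of your own. Each camera call takes 0.05 s, during which the arm holds its last target. There are 200 camera calls.

## Working session

There is one attempt and no reset: what is moved stays moved. The work goes in short steps, Python scripts to look and compute and a tool call to move; the robot and the scene stay as the last step left them, time stands still between calls to the robot, and variables do not carry over. Pictures are saved under pics/ and viewed, about 8 in all and at most 12, crops included, and the job is handed in when it is done.

Besides the shell and the picture viewer there is one more tool, called as name(argument=value, ...) on one line, values as JSON. step_arm: Moves the arm, as the interface text tells. Shift numbers are shares of 300 mm and turn numbers shares of pi rad, none past 1 either way. Its arguments: {"type":"object","properties":{"steps":{"type":"array","items":{"type":"array"}},"force":{"type":"number"}},"required":["steps"]}

```bash
mkdir -p pics
cat > h.py <<'E'
from rig import monitor, optics, job
import numpy as np, cv2
def cap(n,f):
    d=optics.capture(n); cv2.imwrite('pics/'+f,d['pixels'][:,:,::-1]); np.savez('pics/'+f[:-4]+'.npz',K=d['K'],T=d['world_from_camera'],p=d['pixels']); return d
def load(f): return np.load('pics/'+f+'.npz')
def pix2plane(f,uv,z):
    d=load(f);K,T=d['K'],d['T'];out=[]
    for u,v in uv:
        r=np.linalg.solve(K,[u,v,1.]); r=T[:3,:3]@(r*[1,-1,-1]); o=T[:3,3]; out.append(o+r*(z-o[2])/r[2])
    return np.array(out)
def proj(f,P):
    d=load(f);K,T=d['K'],d['T']; c=(np.atleast_2d(P)-T[:3,3])@T[:3,:3]; c=c*[1,-1,-1]; q=c@K.T; return q[:,:2]/q[:,2:]
E
python3 - <<'E'
from h import *
for n in ['top','side']:
    d=cap(n,n+'0.png'); print(n,d['K'],d['world_from_camera'].round(3),[k for k in d])
s=monitor.read_state(); print({k:np.round(v,4) for k,v in s.items()})
E
```

```text
top [[444.96808152   0.         316.61319317]
 [  0.         444.96808152 240.30718826]
 [  0.           0.           1.        ]] [[ 0.005  0.994 -0.108  0.407]
 [-1.     0.006  0.009  0.017]
 [ 0.01   0.108  0.994  1.142]
 [ 0.     0.     0.     1.   ]] ['pixels', 'K', 'world_from_camera']
side [[577.39971912   0.         327.66202862]
 [  0.         577.39971912 236.97503959]
 [  0.           0.           1.        ]] [[-0.837  0.423 -0.346  0.08 ]
 [-0.547 -0.626  0.556  0.713]
 [ 0.019  0.655  0.755  1.017]
 [ 0.     0.     0.     1.   ]] ['pixels', 'K', 'world_from_camera']
{'clock': np.float64(0.1), 'joint_positions': array([-1.2715,  0.4941,  1.3461,  0.    ,  1.3025, -0.0955]), 'dq': array([ 0.0002, -0.0019, -0.0028, -0.0012, -0.0011,  0.0009]), 'tau': array([ 1.80000e-03, -8.80238e+01, -3.82542e+01,  7.10000e-02,
        4.83000e-02,  0.00000e+00]), 'position': array([ 0.2403, -0.5766,  0.2324]), 'ee_rot': array([ 9.806e-01,  1.961e-01, -1.000e-04, -5.000e-04]), 'force': array([0.2563, 0.6241, 0.0922]), 'moment': array([-0.0334,  0.0078, -0.0135]), 'width': np.float64(0.091)}
```

View pics/top0.png

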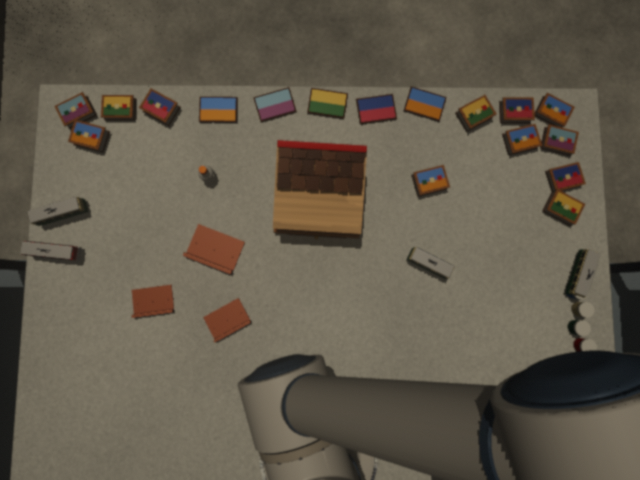

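View pics/side0.png

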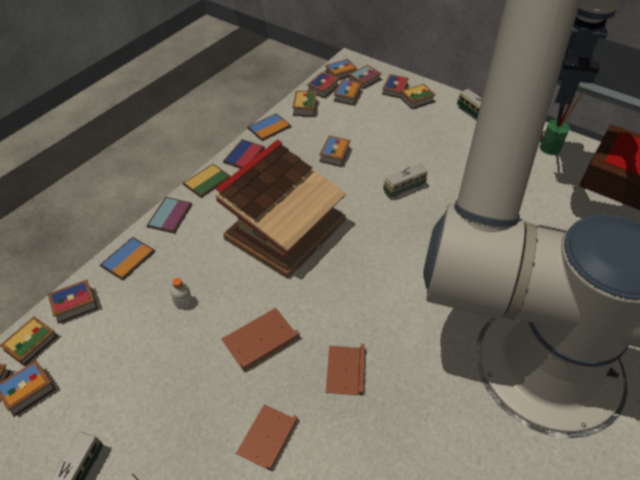

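Top view: house at (320,188), largest diverter at (215,249), two smaller ones at (153,301) and (228,320). I'll enlarge.

Run:
```python
from h import *
p=load('top0')['p'][:,:,::-1]; q=load('side0')['p'][:,:,::-1]
a=cv2.resize(p[218:283,175:255],None,fx=5,fy=5,interpolation=3)
b=cv2.resize(q[300:380,210:310],None,fx=4,fy=4,interpolation=3)
c=cv2.resize(p[135:245,265:375],None,fx=2.5,fy=2.5,interpolation=3)
e=cv2.resize(q[135:280,205:355],None,fx=1.9,fy=1.9,interpolation=3)
M=np.zeros((600,800,3),np.uint8)
for im,(x,y) in zip([a,b,c,e],[(0,0),(400,0),(0,325),(400,325)]):
    im=im[:600-y,:800-x]; M[y:y+im.shape[0],x:x+im.shape[1]]=im
M=np.clip(M*1.3,0,255).astype(np.uint8)
cv2.imwrite('pics/m.png',M)
```

```text
(no output)
```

View pics/m.png

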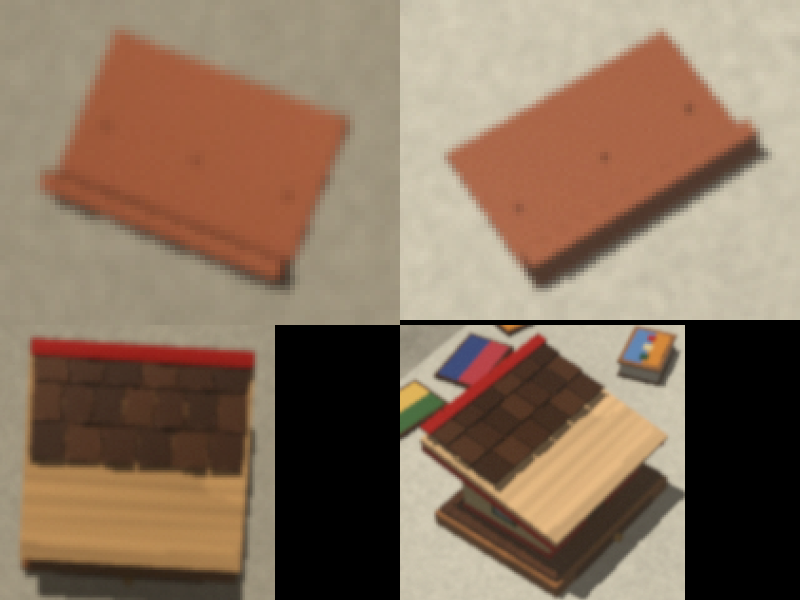

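```bash
cat >> h.py <<'E'
from scipy.optimize import least_squares
from scipy.spatial.transform import Rotation as R
def fit(obs,pitch,z,x0):
    # obs: list of (image, local pt m, uv)
    def pts(p,L): return (R.from_euler('z',p[2])*R.from_euler('y',-pitch)).apply(L)+[p[0],p[1],z]
    def f(p): return np.concatenate([(proj(o[0],pts(p,np.array(o[1])/1000))[0]-o[2]) for o in obs])
    r=least_squares(f,x0); return r.x, f(r.x).reshape(-1,2)
E
python3 - <<'E'
from h import *
np.set_printoptions(precision=4,suppress=True)
D=[('top0',(85,65,2.5),(198.6,224.2)),('top0',(85,-65,2.5),(244.4,242.4)),('top0',(-5,65,22),(183.4,255.2)),('top0',(-5,-65,22),(230.6,274)),
('side0',(85,65,2.5),(221.75,338.75)),('side0',(85,-65,2.5),(275.5,308.25)),('side0',(-5,-65,22),(298.75,332)),('side0',(-5,65,22),(243.75,366.25))]
H=[('top0',(0,105,0),(273.8,231.4)),('top0',(0,-105,0),(360.6,233.8)),('side0',(0,105,0),(286.6,251.3)),('side0',(0,-105,0),(344.5,193.9)),
('top0',(95,100,13),(277,189)),('top0',(95,-100,13),(362.2,194.6))]
for n,o,p,z in [('div',D,0,0),('roof',H,np.radians(12),.097)]:
    for s in [o,[a for a in o if a[0]=='top0'],[a for a in o if a[0]=='side0']]:
        x,r=fit(s,p,z,[.4,.2,0]); print(n,x,np.degrees(x[2])); print(r.round(1).tolist())
E
```

```text
div [ 0.4707  0.2815 -0.3601] -20.631780787678483
[[-0.4, -0.9], [0.7, -1.2], [-0.9, 0.0], [-0.1, -0.3], [-0.2, 0.0], [0.6, -0.9], [1.4, 0.6], [0.0, 0.7]]
div [ 0.4693  0.2812 -0.3656] -20.946845344845244
[[-0.0, -0.5], [0.9, -0.5], [-0.8, 0.4], [-0.1, 0.4]]
div [ 0.4716  0.2816 -0.3558] -20.383522492613118
[[-0.6, -0.0], [-0.0, -1.1], [1.0, 0.3], [-0.3, 0.6]]
roof [ 0.5417  0.008  -0.0494] -2.8321894682355593
[[-1.6, -2.4], [0.2, 0.1], [2.1, -0.3], [2.3, -0.4], [-1.4, -0.3], [-0.3, -1.1]]
roof [ 0.5395  0.0058 -0.0421] -2.4140604987718133
[[-0.7, -1.2], [1.1, 0.7], [-0.7, 0.9], [0.3, -0.5]]
roof [ 0.5451  0.0115 -0.0463] -2.6530643254007527
[[-0.1, 0.1], [0.1, -0.1]]
```

step_arm(steps=[[1,[0.407,-0.528,0],0],[1,[0.407,-0.528,0],0],[1,[0.407,-0.528,0],0],[1,[0.407,-0.528,0],0],[1,[0.407,-0.528,0],0]])

```text
clock: 0.52
position: [0.2921, -0.3807, 0.2326]
ee_rot: [0.981, 0.196, -0.0, -0.001]
force: [0.4, 0.2, 0.0]
width: 0.091
```

step_arm(steps=[[1,[0.407,-0.528,0],0],[1,[0.407,-0.528,0],0],[1,[0.407,-0.528,0],0],[1,[0.407,-0.528,0],0],[1,[0.407,-0.528,0],0]])

```text
clock: 0.93
position: [0.3437, -0.1879, 0.2328]
ee_rot: [0.981, 0.196, -0.0, -0.0]
force: [0.8, -0.5, 0.8]
width: 0.0912
```

step_arm(steps=[[1,[0.407,-0.528,0],0],[1,[0.407,-0.528,0],0],[1,[0.407,-0.528,0],0],[1,[0.407,-0.528,0],0],[1,[0.407,-0.528,0],0]])

```text
clock: 1.35
position: [0.3957, 0.0053, 0.233]
ee_rot: [0.981, 0.196, 0.0, -0.0]
force: [0.6, -0.2, 0.6]
width: 0.0915
```

step_arm(steps=[[1,[0.407,-0.528,0],0],[1,[0.407,-0.528,0],0],[1,[0.407,-0.528,0],0],[1,[0.407,-0.528,0],0],[1,[0.407,-0.528,0],0]])

```text
clock: 1.77
position: [0.4476, 0.1988, 0.2328]
ee_rot: [0.98, 0.197, 0.0, -0.0]
force: [0.2, 0.3, -0.5]
width: 0.0913
```

step_arm(steps=[[1,[0,0,0],-0.18],[1,[0,0,0],-0.18],[1,[0,0,0],-0.18],[1,[0,0,0],-0.18],[1,[0,0,0],-0.18]])

```text
clock: 2.18
position: [0.4473, 0.1959, 0.2327]
ee_rot: [0.885, 0.465, -0.0, -0.0]
force: [0.1, 0.1, 0.7]
width: 0.0911
```

step_arm(steps=[[1,[0.279,-0.098,0.15],-0.078],[1,[0.279,-0.098,0.15],-0.078],[1,[0.279,-0.098,0.15],-0.078],[1,[0.279,-0.098,0.15],-0.078]])

```text
clock: 2.52
position: [0.4712, 0.2835, 0.1858]
ee_rot: [0.823, 0.568, -0.001, -0.0]
force: [-1.4, -0.2, -0.5]
width: 0.0914
```

Run:
```python
from h import *
d=cap('wrist','w1.png'); print(d['K'],d['world_from_camera'].round(3)); s=monitor.read_state(); print(s['position'],s['ee_rot'])
# top check of house, arm may be clear
cap('top','top1.png')
```

```text
[[352.46991227   0.         313.86867995]
 [  0.         352.46991227 241.75931893]
 [  0.           0.           1.        ]] [[ 0.935  0.341  0.102  0.5  ]
 [-0.356  0.897  0.264  0.359]
 [-0.001 -0.283  0.959  0.337]
 [ 0.     0.     0.     1.   ]]
[0.47091669 0.28205712 0.1866808 ] [ 8.23656117e-01  5.67088469e-01 -1.11227835e-03 -1.79724678e-04]
```

View pics/w1.png

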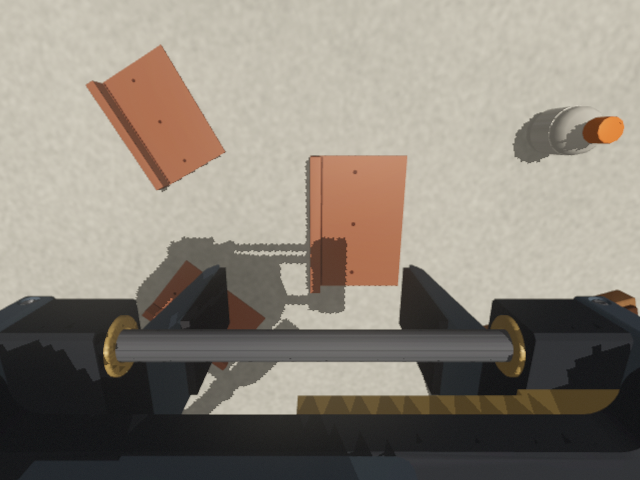

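Run:
```python
from h import *
np.set_printoptions(precision=4,suppress=True)
D=[('w1',(85,65,2.5),(407,155)),('w1',(85,-65,2.5),(398,286)),('w1',(-5,65,22),(309,156)),('w1',(-5,-65,22),(310,293))]
x,r=fit(D,0,0,[.47,.28,-.36]); print(x,np.degrees(x[2]),r.round(1).tolist())
for z in (0,.0025,.005): print(pix2plane('w1',[(407,155),(398,286)],z))
```

```text
[ 0.4718  0.2831 -0.3627] -20.780677018964205 [[0.1, 0.1], [-0.3, -0.7], [0.3, 0.2], [-0.1, 0.4]]
[[0.5748 0.3135 0.    ]
 [0.5284 0.1901 0.    ]]
[[0.5742 0.3138 0.0025]
 [0.5282 0.1914 0.0025]]
[[0.5737 0.3142 0.005 ]
 [0.528  0.1926 0.005 ]]
```

step_arm(steps=[[0,[0.004,0.002,0.35],0],[0,[0.004,0.002,0.35],0],[0,[0.004,0.002,0.522],0],[0,[0.004,0.002,0.522],0],[0,[0.004,0.002,0.522],0]], force=15)

```text
clock: 3.03
position: [0.4697, 0.2798, 0.0271]
ee_rot: [0.824, 0.566, -0.004, -0.001]
force: [-1.7, -0.9, -1.1]
width: 0.0607
```

step_arm(steps=[[0,[0,0,0],0],[-1,[0,0,0],0],[-1,[0,0,0],0],[-1,[0,0,0],0],[-1,[0,0,0],0]])

```text
clock: 3.45
position: [0.4732, 0.2825, 0.0329]
ee_rot: [0.824, 0.567, 0.001, 0.0]
force: [0.6, -0.1, 0.2]
width: 0.0272
```

step_arm(steps=[[-1,[0,0,0],0],[-1,[0,0,0],0],[-1,[0,0,0],0],[-1,[0,0,0],0],[-1,[0,0,0],0]])

```text
clock: 3.87
position: [0.4725, 0.2822, 0.0317]
ee_rot: [0.824, 0.567, 0.0, 0.0]
force: [-0.8, -0.4, 8.0]
width: 0.0101
```

step_arm(steps=[[-1,[0,0,-0.1],0],[-1,[0,0,-0.25],0],[-1,[0,0,-0.4],0],[-1,[0,0,-0.55],0],[-1,[0,0,-0.61],0]])

```text
clock: 4.28
position: [0.4728, 0.2824, 0.2181]
ee_rot: [0.824, 0.567, 0.001, 0.0]
force: [1.7, 0.8, -0.6]
width: 0.0095
```

step_arm(steps=[[-1,[-0.08,0.05,0],0],[-1,[-0.16,0.1,0],0],[-1,[-0.24,0.15,0],0],[-1,[-0.32,0.2,0],0],[-1,[-0.393,0.253,0],0]])

```text
clock: 4.7
position: [0.5007, 0.1435, 0.2143]
ee_rot: [0.824, 0.567, -0.0, -0.0]
force: [0.6, -0.7, -1.5]
width: 0.0098
```

step_arm(steps=[[-1,[-0.08,0.05,0],-0.02],[-1,[-0.16,0.1,0],-0.04],[-1,[-0.24,0.15,0],-0.06],[-1,[-0.32,0.2,0],-0.08],[-1,[-0.393,0.253,0],-0.101]])

```text
clock: 5.12
position: [0.5296, 0.0061, 0.2142]
ee_rot: [0.723, 0.691, -0.0, -0.0]
force: [1.1, 0.5, -0.3]
width: 0.0098
```

step_arm(steps=[[-1,[0,0,0],0],[-1,[0,0,0],0]])

```text
clock: 5.28
position: [0.5299, 0.0065, 0.2141]
ee_rot: [0.725, 0.689, -0.0, -0.0]
force: [-0.1, 0.6, -1.5]
width: 0.0099
```

Run:
```python
from h import *
cap('wrist','w2.png'); cap('side','side2.png'); cap('top','top2.png');s=monitor.read_state(); print(s['position'],s['ee_rot'],s['force'],s['moment'],s['width'])
```

```text
[0.52954413 0.00834053 0.21420252] [ 7.23978400e-01  6.89822581e-01 -1.15782495e-04 -2.65082996e-04] [-0.46049752  0.32662156 -0.53036419] [-0.08921646 -0.04920826 -0.03570579] 0.010005788167880158
```

View pics/w2.png

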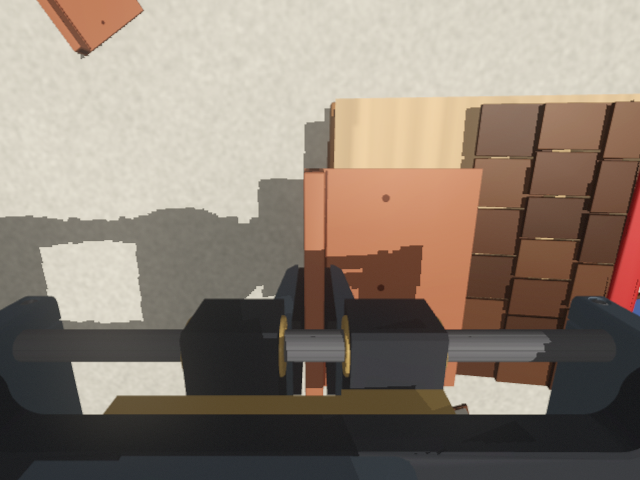

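Held diverter: hem left end (315,170), nose (481,169)–(456,385); roof eaves-left corner (334,101), shingle butt-left corner (482,105). Enlarging those.

Run:
```python
from h import *
p=load('w2')['p'][:,:,::-1]; q=load('side2')['p'][:,:,::-1]; t=load('top2')['p'][:,:,::-1]
M=np.zeros((600,800,3),np.uint8)
def put(im,x0,y0,x1,y1,f,X,Y):
    c=cv2.resize(im[y0:y1,x0:x1],None,fx=f,fy=f,interpolation=3); M[Y:Y+c.shape[0],X:X+c.shape[1]]=c
put(p,300,90,500,190,4,0,0)
put(p,440,350,560,400,4,0,400)   # right end
put(t,265,135,375,245,1.8,490,400)
put(q,280,190,340,260,0.01 or 1,700,400)
M=np.clip(M*1.2,0,255).astype(np.uint8); cv2.imwrite('pics/m2.png',M)
```

```text
(no output)
```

View pics/m2.png

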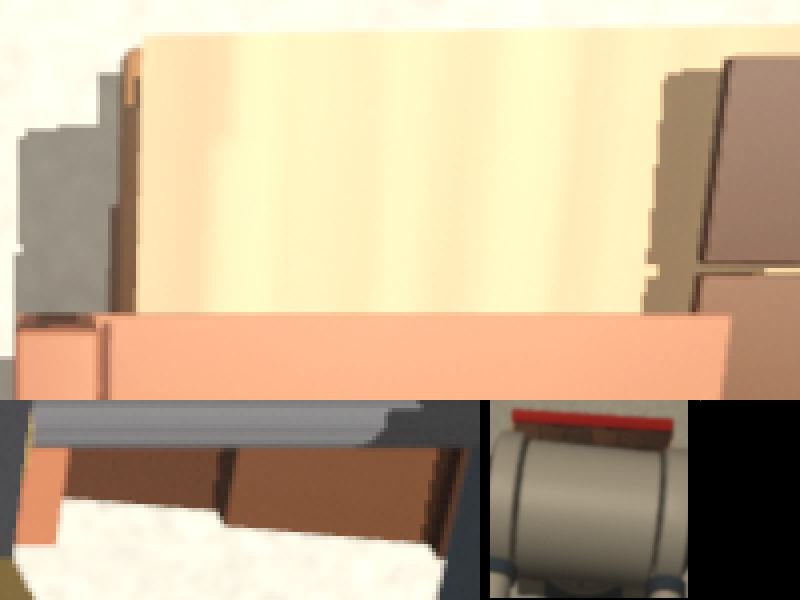

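```bash
cat > rf.py <<'E'
from h import *
np.set_printoptions(precision=4,suppress=True)
a=np.radians(12)
def P(p,L): return (R.from_euler('z',p[2])*R.from_euler('y',-a)).apply(np.array(L)/1000)+[p[0],p[1],.097]
def f(q):
    p=q[:3]; x1,x2,x3,y1,y2=q[3:]*1000
    L=[(0,105,0),(95,100,13),(0,y1,0),(95,y2,13),(x1,105,0),(x2,-100,13),(x3,-100,13)]
    return (proj('w2',P(p,L))-UV).ravel()
UV=np.array([(335.2,99),(481.8,104.5),(334,168),(476,155.5),(499.8,96),(455,374.3),(494.5,378)])
r=least_squares(f,[.54,.008,-.047,.1,.1,.12,.06,.06],x_scale=.01)
print('roof',r.x,np.degrees(r.x[2])); print(f(r.x).reshape(-1,2).round(1).tolist())
UD=np.array([(304.5,172),(482.7,169),(454,386)])
LD=np.array([(-5,65,22),(85,65,2.5),(85,-65,2.5)])/1000
def g(p): return (proj('w2',R.from_euler('zy',[p[3],p[4]]).apply(LD)+p[:3])-UD).ravel()
d=least_squares(g,[.53,.008,.182,-.05,0]); print('div',d.x,np.degrees(d.x[3:]),g(d.x).round(1))
E
python3 rf.py
```

```text
roof [ 0.5457  0.0068 -0.0423  0.1079  0.0987  0.1272  0.0577  0.0675] -2.423905301809484
[[-0.2, 1.1], [0.4, -2.4], [0.4, 0.0], [-0.1, -0.0], [-0.0, -0.8], [-0.1, 1.2], [-0.3, 2.2]]
div [ 0.5302  0.007   0.1827 -0.0522  0.0126] [-2.9896  0.7209] [-0.1  0.2  0.2 -0.2 -0.2 -0.1]
```

step_arm(steps=[[-1,[0,0.05,0],-0.003],[-1,[0,0.05,0.06],-0.003],[-1,[0,0.05,0.12],-0.003],[-1,[0,0.05,0.18],-0.003],[-1,[0,0.05,0.2],-0.003]], force=8)

```text
clock: 5.85
position: [0.5435, 0.008, 0.1522]
ee_rot: [0.72, 0.694, -0.001, -0.001]
force: [-1.2, 0.8, -1.5]
width: 0.0101
```

step_arm(steps=[[-1,[0,0,0.007],0],[-1,[0,0,0.013],0],[-1,[0,0,0.02],0],[-1,[0,0,0.027],0],[-1,[0,0,0.033],0]])

```text
clock: 6.27
position: [0.5452, 0.007, 0.1449]
ee_rot: [0.721, 0.693, 0.0, 0.0]
force: [-2.3, 0.6, 0.8]
width: 0.0099
```

step_arm(steps=[[-1,[0,-0.002,0.006],0],[-1,[0,-0.004,0.012],0],[-1,[0,-0.006,0.02],0],[-1,[0,-0.006,0.02],0]])

```text
clock: 6.6
position: [0.5429, 0.007, 0.1381]
ee_rot: [0.721, 0.693, -0.0, -0.0]
force: [0.3, 0.6, 1.1]
width: 0.0106
```

Run:
```python
from h import *
cap('wrist','w3.png'); cap('side','side3.png');s=monitor.read_state(); print(s['position'],s['ee_rot'],s['force'],s['moment'],s['width'])
p=load('w3')['p'][:,:,::-1]; q=load('side3')['p'][:,:,::-1]
M=np.zeros((600,800,3),np.uint8)
M[:360,:440]=p[60:420,200:640]
c=cv2.resize(q[120:280,200:370],None,fx=2.1,fy=2.1,interpolation=3);M[:c.shape[0],442:442+c.shape[1]]=c[:, :358]
c=cv2.resize(p[140:190,290:490],None,fx=4,fy=4,interpolation=3);M[370:570]=c
cv2.imwrite('pics/m3.png',M)
```

```text
[0.54299304 0.00695807 0.13836991] [ 7.20693106e-01  6.93254232e-01 -8.67286824e-05 -9.02215324e-05] [-0.99764727 -0.06790089  1.26346098] [-0.01301461 -0.17196564  0.00982996] 0.010307659370079469
```

View pics/m3.png

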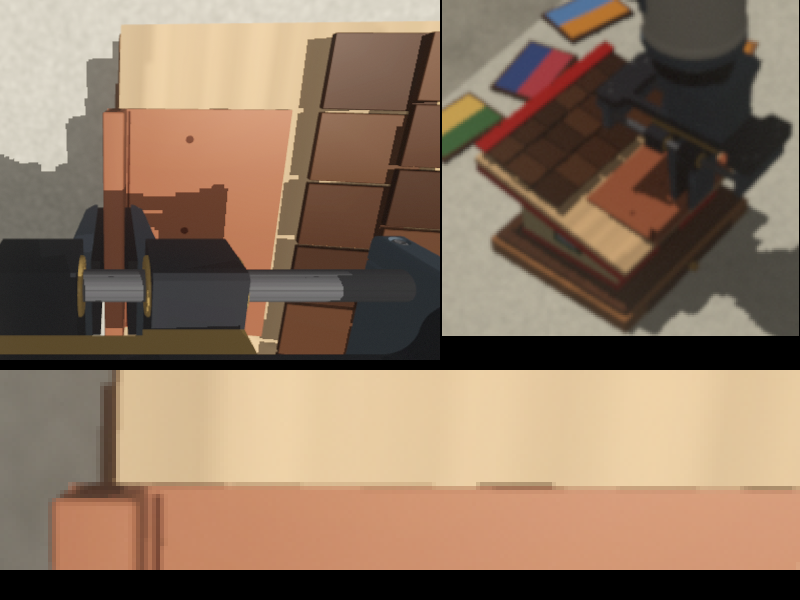

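step_arm(steps=[[-1,[0,0.003,0.007],0],[-1,[0,0.006,0.014],0],[-1,[0,0.01,0.021],0],[-1,[0,0.01,0.028],0],[-1,[0,0.01,0.028],0]])

```text
clock: 7.12
position: [0.5462, 0.0068, 0.1296]
ee_rot: [0.721, 0.693, -0.0, -0.0]
force: [0.1, 0.5, 0.3]
width: 0.0113
```

step_arm(steps=[[-1,[0,0,0],0]])

```text
clock: 7.2
position: [0.5462, 0.0069, 0.1299]
ee_rot: [0.721, 0.693, -0.0, -0.0]
force: [-0.7, -0.2, 0.4]
width: 0.0114
```

Run:
```python
from h import *
s=monitor.read_state(); print(s['position'],s['force'],s['moment'],s['width'])
```

```text
[0.54616171 0.00689616 0.12987475] [-0.69989162 -0.18418159  0.35843312] [-0.0252459  -0.02758514  0.00699614] 0.011419763609849089
```

step_arm(steps=[[-1,[0,0,0.004],0],[-1,[0,0,0.008],0],[-1,[0,0,0.008],0],[-1,[0,0,0.008],0]])

```text
clock: 7.53
position: [0.5463, 0.0069, 0.128]
ee_rot: [0.721, 0.693, 0.0, 0.0]
force: [-2.3, -0.3, 7.4]
width: 0.0115
```

step_arm(steps=[[-1,[0,0,0.004],0],[-1,[0,0,0.008],0],[-1,[0,0,0.008],0],[-1,[0,0,0.008],0]])

```text
clock: 7.87
position: [0.5465, 0.0068, 0.1259]
ee_rot: [0.721, 0.693, 0.0, 0.001]
force: [-2.2, -0.8, 11.1]
width: 0.0119
```

Run:
```python
from h import *
cap('wrist','w4.png'); cap('side','side4.png');s=monitor.read_state(); print(s['position'],s['force'],s['moment'],s['width'])
p=load('w4')['p'][:,:,::-1]; q=load('side4')['p'][:,:,::-1]
M=np.zeros((600,800,3),np.uint8)
c=cv2.resize(p[120:270,295:525],None,fx=2.5,fy=2.5,interpolation=3);M[:375,:575]=c
c=cv2.resize(p[350:440,430:520],None,fx=2.4,fy=2.4,interpolation=3);M[:216,580:796]=c
c=cv2.resize(p[150:186,295:455],None,fx=5,fy=5,interpolation=3);M[380:560]=c
c=cv2.resize(q[170:240,270:345],None,fx=2.2,fy=2.2,interpolation=3);M[220:374,580:745]=c
cv2.imwrite('pics/m4.png',M)
```

```text
[0.54654422 0.00682902 0.12587214] [-1.66652378  0.28365559 10.61040947] [0.04592523 0.22979608 0.02259331] 0.012086414077283423
```

View pics/m4.png

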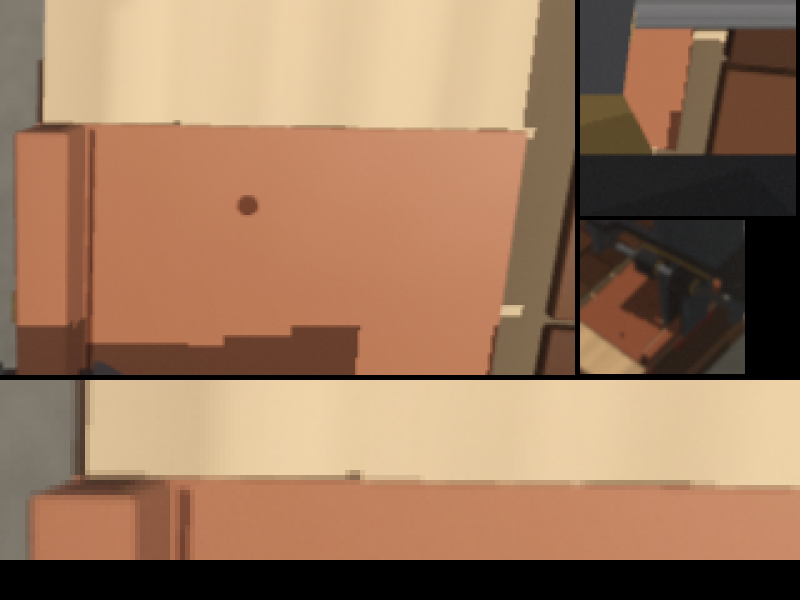

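Run:
```python
from h import *
np.set_printoptions(precision=4,suppress=True)
U=np.array([(301.3,172.7),(322,172.8),(505.8,172.8),(493,258),(476.3,366.7)])
def g(p):
    L=np.array([(-5,65,22),(5,65,22),(85,65,2.5),(85,p[5]*1e3,2.5),(85,p[6]*1e3,2.5)])/1000
    return (proj('w4',R.from_euler('zy',[p[3],p[4]]).apply(L)+p[:3])-U).ravel()
d=least_squares(g,[.55,.008,.098,-.05,-.2,0.02,-.04],x_scale=.01);print(d.x,np.degrees(d.x[3:5]),g(d.x).round(1))
ro=np.array([.5457,.0068,.097]);Rr=R.from_euler('z',-.0423)*R.from_euler('y',-np.radians(12))
print('in roof',Rr.inv().apply(d.x[:3]-ro)*1e3,(Rr.inv()*R.from_euler('zy',d.x[3:5])).as_euler('xyz',True))
```

```text
[ 0.5518  0.0068  0.0906 -0.035  -0.2805  0.0245 -0.0368] [ -2.0048 -16.0727] [-0.1 -0.2  0.1  0.2  0.   0.  -0.1 -0.   0.1  0. ]
in roof [ 4.663   0.2184 -7.5054] [ 0.6478 -4.0628  0.3249]
```

```bash
cat > df.py <<'E'
from h import *
import sys
np.set_printoptions(precision=4,suppress=True)
ro=np.array([.5457,.0068,.097]);Rr=R.from_euler('z',-.0423)*R.from_euler('y',-np.radians(12))
def run(f,U,L0):
    # L0: local pts (mm), y None = anywhere on the nose edge; nose held on the board, relative pitch free or 0
    def g(p,pit):
        L=np.array([(a,b if b is not None else p[4+i]*1e3,c) for i,(a,b,c) in enumerate(L0)])/1000
        w=R.from_euler('zy',[p[2],p[3] if pit else 0]).apply(L-[.085,0,0])+[.085+p[0],p[1],0]
        return (proj(f,Rr.apply(w)+ro)-U).ravel()
    for pit in (0,1):
        d=least_squares(g,[0.004,0,0,0]+[0]*len(L0),x_scale=.01,args=(pit,));print(d.x[:2]*1e3,np.degrees(d.x[2:4]),g(d.x,pit).round(1))
if __name__=='__main__':
    run('w4',np.array([(301.3,172.7),(322,172.8),(505.8,172.8),(493,258),(476.3,366.7)]),[(-5,65,22),(5,65,22),(85,65,2.5),(85,None,2.5),(85,None,2.5)])
E
python3 df.py
```

```text
[3.9255 0.6299] [  0.0039 -22.7346] [-1.3 -0.3  0.2  0.1  0.7  0.3  0.3  0.   0.1  0. ]
[4.2281 0.4437] [ 0.2673 -4.9165] [-0.4 -0.6 -0.5 -0.1  0.1  0.7  0.2  0.   0.6  0.1]
```

step_arm(steps=[[-1,[0,0.013,-0.0028],0],[-1,[0,0.026,-0.0055],0],[-1,[0,0.039,-0.0083],0],[-1,[0,0.052,-0.011],0],[-1,[0,0.052,-0.011],0]], force=12)

```text
clock: 8.38
position: [0.5602, 0.0064, 0.1287]
ee_rot: [0.721, 0.693, -0.001, -0.001]
force: [-11.9, 1.2, 14.6]
width: 0.012
```

step_arm(steps=[[-1,[0,0.013,-0.0028],0],[-1,[0,0.026,-0.0055],0],[-1,[0,0.039,-0.0083],0],[-1,[0,0.052,-0.011],0],[-1,[0,0.052,-0.011],0]])

```text
clock: 8.8
position: [0.5759, 0.0058, 0.132]
ee_rot: [0.721, 0.693, -0.001, -0.001]
force: [-10.7, -0.4, 13.8]
width: 0.0121
```

Run:
```python
from h import *
cap('wrist','w5.png');s=monitor.read_state(); print(s['position'],s['force'],s['moment'],s['width'])
p=load('w5')['p'][:,:,::-1]
M=np.zeros((600,800,3),np.uint8)
c=cv2.resize(p[90:270,295:575],None,fx=2.8,fy=2.8,interpolation=3);M[:504,:784]=c
cv2.imwrite('pics/m5.png',M)
```

```text
[0.57590512 0.00582638 0.13201537] [-9.82822211  1.25768878 13.90791984] [0.14302989 1.77448511 0.01127224] 0.011986610720752145
```

View pics/m5.png

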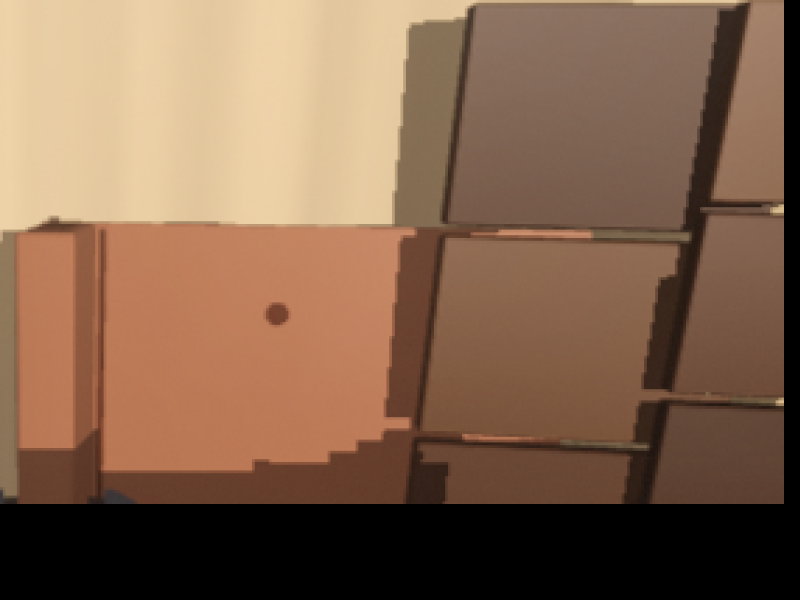

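step_arm(steps=[[-1,[0,0.01,-0.0021],0],[-1,[0,0.02,-0.0043],0],[-1,[0,0.03,-0.0064],0],[-1,[0,0.04,-0.0085],0],[-1,[0,0.04,-0.0085],0]])

```text
clock: 9.27
position: [0.5878, 0.0054, 0.1345]
ee_rot: [0.721, 0.693, -0.001, -0.001]
force: [-12.4, 0.3, 14.7]
width: 0.0115
```

step_arm(steps=[[-1,[0,0.005,-0.0011],0],[-1,[0,0.01,-0.0021],0],[-1,[0,0.01,-0.0021],0]])

```text
clock: 9.52
position: [0.5897, 0.0054, 0.1349]
ee_rot: [0.721, 0.693, -0.002, -0.002]
force: [-15.7, 1.5, 15.3]
width: 0.012
```

Run:
```python
from h import *
s=monitor.read_state(); print(s['position'],s['force'],s['moment'],s['width'])
```

```text
[0.58965338 0.00538502 0.1348621 ] [-15.68130218   1.5271364   15.32789141] [ 0.18295549  2.91570033 -0.01816543] 0.012007604929389569
```

step_arm(steps=[[-1,[0,0.003,-0.0006],0],[-1,[0,0.006,-0.0013],0],[-1,[0,0.006,-0.0013],0]], force=15)

```text
clock: 9.77
position: [0.5898, 0.0054, 0.1348]
ee_rot: [0.721, 0.693, -0.003, -0.003]
force: [-24.8, -0.4, 18.4]
width: 0.012
```

step_arm(steps=[[-1,[0,0.003,-0.0006],0],[-1,[0,0.006,-0.0013],0],[-1,[0,0.006,-0.0013],0]])

```text
clock: 10.02
position: [0.5904, 0.0055, 0.1348]
ee_rot: [0.721, 0.693, -0.004, -0.004]
force: [-28.7, 1.8, 18.1]
width: 0.0127
```

step_arm(steps=[[-1,[0,-0.004,0.001],0],[-1,[0,-0.006,0.0013],0],[-1,[0,-0.006,0.0013],0],[-1,[0,-0.006,0.0013],0]])

```text
clock: 10.35
position: [0.59, 0.0056, 0.1348]
ee_rot: [0.721, 0.693, -0.003, -0.003]
force: [-22.5, 2.2, 15.8]
width: 0.0121
```

Run:
```python
from h import *
cap('wrist','w6.png');cap('side','side6.png');s=monitor.read_state(); print(s['position'],s['force'],s['moment'],s['width'])
p=load('w6')['p'][:,:,::-1];q=load('side6')['p'][:,:,::-1]
M=np.zeros((600,800,3),np.uint8)
c=cv2.resize(p[75:215,285:485],None,fx=4,fy=4,interpolation=3);M[:560]=c
cv2.imwrite('pics/m6.png',M)
M=np.zeros((600,800,3),np.uint8)
c=cv2.resize(q[135:255,205:355],None,fx=3,fy=3,interpolation=3);M[:360,:450]=c
c=cv2.resize(p[330:460,400:570],None,fx=2,fy=2,interpolation=3);M[:260,455:795]=c
c=p[250:480,200:560];M[362:592,:360]=c
cv2.imwrite('pics/m7.png',M)
```

```text
[0.58999763 0.00553477 0.13486038] [-22.6181638    2.62499067  16.06892777] [ 0.35713702  4.04405589 -0.04382643] 0.012047201681429864
```

View pics/m6.png

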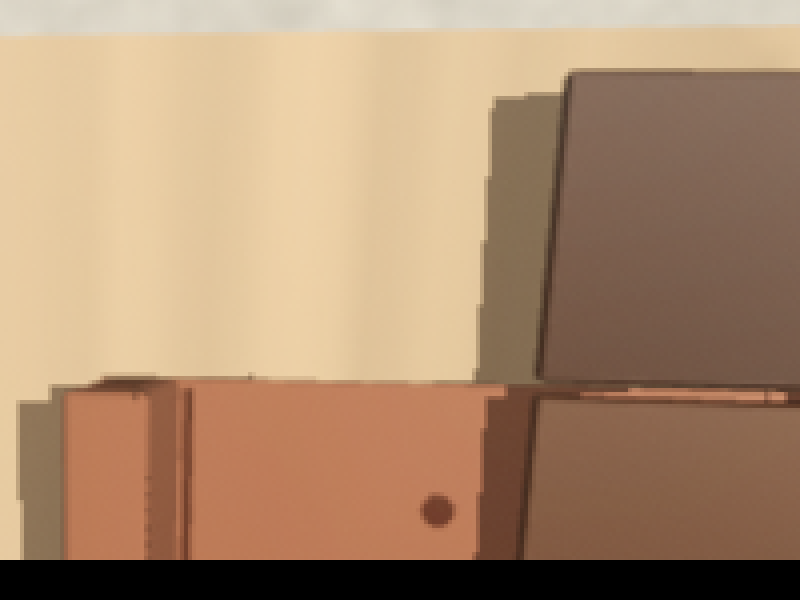

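View pics/m7.png

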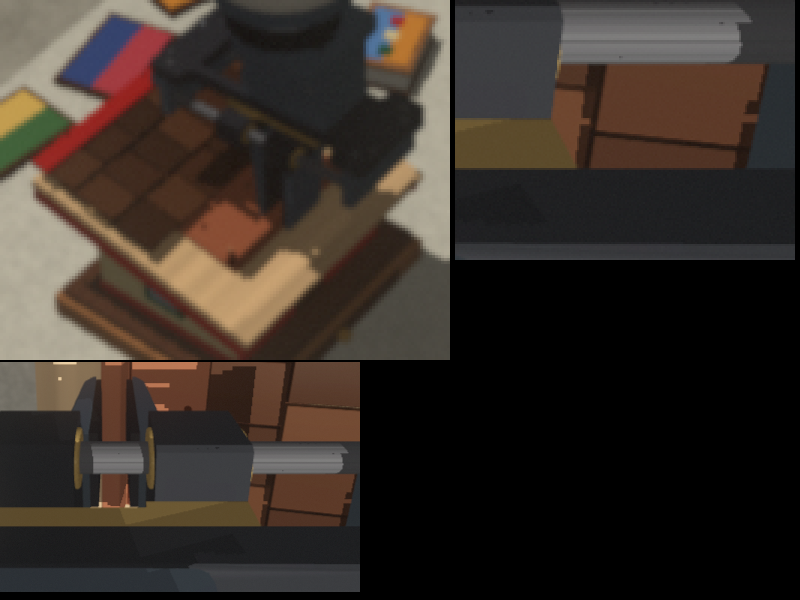

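Run:
```python
from h import *
np.set_printoptions(precision=3,suppress=True)
Rr=lambda y:R.from_euler('z',y)*R.from_euler('y',-np.radians(12))
U=np.array([(427.5,93.3),(420,169.5),(285,84.3),(485,81.8),(301.25,173),(322,173),(300.6,214)])
def g(p):
    W=lambda L:Rr(p[2]).apply(np.array(L)/1e3)+[p[0],p[1],.097]
    y=R.from_euler('z',p[5])
    D=lambda L:W(y.apply(np.array(L))+[p[3]*1e3,p[4]*1e3,0])
    k=p[6:]*1e3
    return (proj('w6',np.array([W((95,100,13)),W((95,k[0],13)),W((k[1],105,0)),W((k[2],105,0)),D((-5,65,22)),D((5,65,22)),D((-5,k[3],22))]))-U).ravel()
for fix in (0,1):
    h=lambda p:np.r_[g(p),fix*(p[2]+.0423)*3000]
    d=least_squares(h,[.5457,.0068,-.042,.05,0,0,.06,.03,.12,.04],x_scale=.01)
    print('roof',d.x[:3],'div mm',d.x[3:5]*1e3,'yaw',np.degrees(d.x[5]),g(d.x).round(1))
```

```text
roof [ 0.545  0.008 -0.058] div mm [49.679  1.041] yaw 0.9355405311650874 [ 0.2 -1.5 -0.2 -0.   0.   0.6  0.   1.  -0.8 -0.3  0.6  0.3  0.2 -0. ]
roof [ 0.546  0.006 -0.042] div mm [48.319  1.66 ] yaw -0.0024715239107380538 [-0.3 -1.8  0.3  0.   0.1  2.5 -0.  -0.4 -0.8 -0.3  0.6  0.3  0.2 -0. ]
```

step_arm(steps=[[-1,[0,0,0],0],[-1,[0,0,0],0],[-1,[0,0,0],0],[-1,[0,0,0],0],[-1,[0,0,0],0]])

```text
clock: 10.87
position: [0.59, 0.0056, 0.1349]
ee_rot: [0.721, 0.693, -0.003, -0.003]
force: [-22.0, 1.3, 16.0]
width: 0.0117
```

Run:
```python
from h import *
s=monitor.read_state(); print(s['clock'],s['position'],s['force'],s['moment'],s['width'])
if s['force'][2]>10 and s['width']<.014: job.job_done(); print('done')
```

```text
10.8667 [0.58998692 0.00555613 0.13485279] [-22.00229859   1.34886143  15.99463098] [ 0.3803485   4.0277829  -0.05630174] 0.011689331367526196
the job is handed in; nothing more can be done
done
```

I fitted the largest diverter under the lapped shingles against the batten. I handed the job in at about 11 s, still gripping it at 15 N and pressing it on the roof board.

The tool can't tilt, so I held the hem lightly and let the diverter swivel to the 12° slope as I pressed it down. Then I slid it up the slope until it stopped.

- **Home:** forward motion stopped while the push kept rising, up to about 29 N; I then eased it to 22 N. The last wrist-camera fits put the diverter at x = 48.3 to 49.7 mm on the roof, where 50 is home. That fits being against the batten, within camera error.
- **Centring and squareness:** it sits about 1.0 to 1.7 mm off centre. The fits disagree on squareness, giving 0° and 0.9°. The twisting moment at the wrist is close to zero, which suggests the nose bears evenly on the batten.
- **Pressing:** the force square to the board is about 20 N, and it held steady over the last half second before hand-in.
- **Flatness:** I couldn't measure the tilt accurately from the pictures. A fit that assumed it lay flat matched to about 1 pixel, but fits with the tilt left free came out 4 to 5° off and physically implausible. That it lies flat rests mainly on the press force.
- **Shingles and bystanders:** the shingles showed no lift in the pictures. I didn't touch the tram, picture box or glue bottle.

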